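# Find and reset the tripped outlet on the bench power unit

### The arm

A 6-joint arm with a two-finger parallel gripper is mounted at the origin on the work surface. World frame = base frame: x ahead of the robot, y to its left, z up, the work surface at z = 0. Lengths are in m, angles in rad, forces in N, time in s.
With the tool pointing down it reaches from about 0.3 to 0.825 m from the base axis. Payload 5.4 kg.
Tool frame: the origin (TCP) lies midway between the tips of the shut fingers; the grasp point (between the pads) lies 19 mm behind it (manip.tcp_to_grasp is the z of the grasp point in the tool frame, in m); z points along the fingers, y is the line along which they close (so a half turn about z gives the same grasp; the last joint's range is limited). The gripper opens to 92 mm and grips with 3 to 60 N. Pads are 20 mm wide; open, the fingers measure 128 mm over their backs; the gripper's body (75 mm by 189 mm) begins 69 mm behind the grasp point.
Start: joints at [-1.553, 0.158, 1.597, -0, 1.386, -0.21], TCP at [0.13, -0.56, 0.215] pointing down, gripper open.
Joint ranges: [-2.91, 2.91], [-0.94, 2.29], [0.18, 2.7], [-1.29, 4.43], [0.17, 2.64], [-3, 3]. Speed limits (rad/s): [2.57, 2.57, 3.14, 3.14, 3.14, 3.14].

### API

Orientations are given as [roll, pitch, yaw] about the fixed x, y, z axes, in that order (R = Rz(yaw) Ry(pitch) Rx(roll)).
In Python, from workcell import manip, imaging gives the robot as it stands.
- The arm moves only by the tool play_rows, never from a script. Its argument "commands" is a list of rows, each a list of 6 numbers: the shift along the tool's x, y, z in mm, then the turn, a rotation vector about the tool's x, y, z in degrees. In form: [[tx, ty, tz, ax, ay, az], ...]. A call has 1 to 12 rows; each row is the pose to reach, as a shift and turn from the pose commanded when the call began, along the tool's axes at that moment; what a row does not reach only later rows make up. A row lasts 1/10 s, in which the tool goes at most 50 mm and 8.59 degrees, less where a joint would pass 70% of its speed; a pose out of reach is approached as far as the arm can. A call with a gripper value outside its range is refused whole. "hand" is the closure in counts, from 0 (fully open) to 255 (shut), set as the call begins (left out, the last holds). The fingers move at their own pace and stop on an object; the grip force is fixed at half the most. Time passes only in rows, so rows that repeat a pose let the fingers close. It gives the time, the measured TCP pose, the force, the opening and the grip force at its end, in the units of the state.
- manip.sense(): the state, without advancing time (a new reading comes with each control period).
- imaging.read_camera(name): name is "side" or "top" or "wrist"; returns (picture, depth): 384x512x3 uint8, blue, green, red; 384x512 float32, m along the optical axis (not along the pixel's ray), 0 where there is no reading.
- imaging.camera_info(name): a dict with "vfov" (degrees; the focal length in pixels is half the picture's height over the tangent of half this angle, whatever the lens; pixels are square), "cx", "cy" (the principal point, pixels), "origin" and "attitude" of the camera in the world. Camera axes: x right, y down, z forward; pixel columns grow to the right and rows downward; lengths in m; the calibration is good to about 2 mm. A picture is of the moment at which its call begins: read the wrist's pose just before it. camera_info takes no time and is no camera call; for the wrist camera it gives the pose at the moment of the call.
- manip.close_job(): hands the job in; it is judged then, once.
The state is a dict: "time_s": time; "qpos": joint angles; "qvel": joint speeds; "joint_efforts": joint torques, N m; "tcp_pos": TCP position; "tcp_rot": TCP orientation; "wrist_force": force on the tool from outside, world axes, zero at the start; "ft_torque": the same for the moment, N m; "grip_width": finger opening in m; "gripper_force": force on a finger pad.
Only numpy, scipy, OpenCV 4.12 (cv2) and the standard library are available. Lean on these libraries where they do the work, as an engineer would, in place of code of your own. Each camera call takes 0.05 s, during which the arm holds its last target. There are 200 camera calls.

### The job

One of the four outlets of the bench power unit has tripped and nobody knows which. Press the reset buttons slowly, one at a time: a healthy one stays soft and springy, so let it back up without pushing it home, and the tripped one builds up and then snaps over; go on gently until you feel the snap, and let it up. Then switch on the lever of that same outlet only, leave the other levers off and the things lying around where they are.

Things in the scene. Friction and masses are not known exactly. Their poses are not given: they have to be found in the camera images.
- unit: grey steel bench power unit, fixed, 270 mm along its x, 400 mm along its y, flat cover 62 mm above the bench. Origin: centre of its underside; x points away from the robot (yaw varies), y left, z up. On the cover four like columns 78 mm apart (y = +117, +39, -39, -117 mm), each with, front to back, a reset button (x = -60 mm), a toggle lever (x = +28 mm), a white socket (x = +94 mm, 16 mm high).
- button_1 (a point): centre of the top face of the leftmost (+y) reset button when up (fixed to the unit: it does not sink with the cap). Every button is a flat-topped black cap 19 mm in diameter, 22 mm proud of the cover, in a collar 30 mm wide and 6 mm high. It is pressed straight down, 12 mm to its stop, and comes up again by itself, so the tripped one cannot be told by eye.
- button_2 (a point): the same point of the second button from the left. Feel of a healthy button: only its return spring, 1.1 to 1.3 N as it leaves the top, rising evenly to between 2.6 N and 5 N just before the stop (one of them is stiffer than the others, but none has a snap).
- button_3 (a point): the same point of the third button from the left. Feel of the tripped button: soft for 3 mm, then it meets the relay's reset plunger, and the force climbs to about 9.5 N in all at about 6 mm; past that the plunger snaps down and stays down, the force falls to about 2 N at once, and the button is as soft as the others from then on.
- button_4 (a point): the same point of the rightmost (-y) button. Which outlet is the tripped one changes from run to run.
- switch_1 (a joint): angle of the toggle lever of column 1 (behind button_1), rad, 0 off (as at the start), 0.84 on. Off, a lever leans 0.42 rad to the unit's -x (tip 15 mm in front of the pivot, 35 mm above it); on, as far to +x. An over-centre spring holds it either way: pushed near the tip it takes 2 to 4 N, and past upright it snaps over by itself.
- switch_2 (a joint): angle of the toggle lever of column 2 (behind button_2), rad, 0 off (as at the start), 0.84 on.
- switch_3 (a joint): angle of the toggle lever of column 3 (behind button_3), rad, 0 off (as at the start), 0.84 on.
- switch_4 (a joint): angle of the toggle lever of column 4 (behind button_4), rad, 0 off (as at the start), 0.84 on.
- pivot_1 (a point): pivot of the toggle lever of column 1, fixed to the unit, 6 mm above the cover, 88 mm behind button_1. The lever is a round steel bat 38 mm long from the pivot, 7 mm thick at the foot and 11 mm at the tip; it turns about the unit's y axis.
- pivot_2 (a point): pivot of the toggle lever of column 2, fixed to the unit, 6 mm above the cover, 88 mm behind button_2.
- pivot_3 (a point): pivot of the toggle lever of column 3, fixed to the unit, 6 mm above the cover, 88 mm behind button_3.
- pivot_4 (a point): pivot of the toggle lever of column 4, fixed to the unit, 6 mm above the cover, 88 mm behind button_4.
- pencil: bystander, leave it alone: flat red pencil, 150 x 7 x 8 mm, along the front rim of the unit's cover (unit x about -113 mm). Origin: underside.
- wedge: bystander, leave it alone: small wooden wedge, 70 x 24 x 14 mm, on the left end of the unit's cover (unit y about +175 mm). Origin: underside.
- mallet: bystander, leave it alone: turned wooden mallet standing on its head, 90 mm in diameter, 276 mm tall, left of the unit. Origin: underside.
- block: bystander, leave it alone: softwood block 140 x 65 x 45 mm, left of the unit. Origin: underside.
- strip: bystander, leave it alone: plywood strip 260 x 45 x 20 mm, behind the unit. Origin: underside.
- chisel: bystander, leave it alone: chisel with red handle, 240 mm long, right of the unit. Origin: underside.
- try_square: bystander, leave it alone: try square, dark wooden stock 130 mm, steel blade 200 mm, right of the unit. Origin: underside.
- glue: bystander, leave it alone: white glue bottle, 64 mm in diameter, 170 mm tall, right of the unit. Origin: underside.

How it is judged:
On the way, in this order (a step that is already met when the one before it is completed fails the run):
1. the relay of the tripped outlet has snapped over (value of joint relay_b above 0.005 m), for 0.1 s.
2. the lever of that outlet, and no other, is on (((horizontal distance between relay_b and button_1 below 0.02 m and value of joint switch_1 above 0.7 rad and value of joint each of switch_2, switch_3, switch_4 below 0.2 rad) or (horizontal distance between relay_b and button_2 below 0.02 m and value of joint switch_2 above 0.7 rad and value of joint each of switch_1, switch_3, switch_4 below 0.2 rad) or (horizontal distance between relay_b and button_3 below 0.02 m and value of joint switch_3 above 0.7 rad and value of joint each of switch_1, switch_2, switch_4 below 0.2 rad) or (horizontal distance between relay_b and button_4 below 0.02 m and value of joint switch_4 above 0.7 rad and value of joint each of switch_1, switch_2, switch_3 below 0.2 rad))), for 0.2 s.
At the end, for the whole second after the job is handed in: The overload relay of the tripped outlet has snapped over and stayed so, the lever of that outlet is fully on (beyond 0.7 rad), the other three levers are off (under 0.2 rad), and all four reset buttons are up again (within 2 mm) (value of joint relay_b above 0.005 m and ((horizontal distance between relay_b and button_1 below 0.02 m and value of joint switch_1 above 0.7 rad and value of joint each of switch_2, switch_3, switch_4 below 0.2 rad) or (horizontal distance between relay_b and button_2 below 0.02 m and value of joint switch_2 above 0.7 rad and value of joint each of switch_1, switch_3, switch_4 below 0.2 rad) or (horizontal distance between relay_b and button_3 below 0.02 m and value of joint switch_3 above 0.7 rad and value of joint each of switch_1, switch_2, switch_4 below 0.2 rad) or (horizontal distance between relay_b and button_4 below 0.02 m and value of joint switch_4 above 0.7 rad and value of joint each of switch_1, switch_2, switch_3 below 0.2 rad)) and value of joint each of reset_a, reset_b, reset_c, reset_d below 0.002 m); the robot touches nothing.
It fails at once if a healthy reset button pushed home (past 11.4 of its 12 mm) (value of joint any of reset_a, reset_c, reset_d above 0.0114 m).
It fails at once if a reset button pressed harder than 16 N (contact force between any of reset_a_c0, reset_b_c0, reset_c_c0, reset_d_c0 and anything else above 16 N).
It fails at once if the lever of another outlet switched on ((value of joint switch_1 above 0.45 rad and not (horizontal distance between relay_b and button_1 below 0.02 m)) or (value of joint switch_2 above 0.45 rad and not (horizontal distance between relay_b and button_2 below 0.02 m)) or (value of joint switch_3 above 0.45 rad and not (horizontal distance between relay_b and button_3 below 0.02 m)) or (value of joint switch_4 above 0.45 rad and not (horizontal distance between relay_b and button_4 below 0.02 m))).
It fails at once if a bystander moved by more than 20 mm (distance of any of pencil, wedge, mallet, block, strip, chisel, try_square, glue from where it was at the start of the episode above 0.02 m).
It also fails if it takes over 64 s, if anything falls off the work surface, if the arm or the gripper's body presses on something with over 40 N, if the wrist force passes 120 N, or if a joint passes its speed limit or range.

## Working session

There is one attempt and no reset: what is moved stays moved. The work goes in short steps, Python scripts to look and compute and a tool call to move; the robot and the scene stay as the last step left them, time stands still between calls to the robot, and variables do not carry over. Pictures are saved under pics/ and viewed, at most 10 in all, crops included, and the job is handed in when it is done.

Besides the shell and the picture viewer there is one more tool, called after "Emit:" in YAML: its name, and indented under it one key for each argument. play_rows: Moves the arm, as the interface text tells. Its arguments: {"type":"object","properties":{"commands":{"type":"array","items":{"type":"array","items":{"type":"number"}}},"hand":{"type":"number"}},"required":["commands"]}

```bash
mkdir -p pics
python3 - <<'E'
from workcell import manip, imaging
import cv2,numpy as np
print(manip.sense())
for n in ("top","side"):
    p,d=imaging.read_camera(n); cv2.imwrite(f"pics/{n}0.png",p); np.save(f"{n}0.npy",d); print(n,imaging.camera_info(n))
print(imaging.camera_info("wrist"))
E
```

```text
{'time_s': 0.0, 'qpos': array([-1.55309135e+00,  1.59034308e-01,  1.59824101e+00,  1.69538212e-05,
        1.38620169e+00, -2.10080453e-01]), 'qvel': array([-0.00076989,  0.00031998,  0.00082303,  0.00183418,  0.00258446,
        0.00028851]), 'joint_efforts': array([ 4.81428578e-04, -3.85558641e+01, -3.22118533e+01,  7.02694058e-02,
        3.75534897e-02, -1.25080437e-04]), 'tcp_pos': array([ 0.12983117, -0.5595018 ,  0.21362282]), 'tcp_rot': array([-3.13975320e+00, -4.09254111e-04,  2.27781925e-01]), 'wrist_force': array([-0.24808621,  0.21451499,  0.39194819]), 'ft_torque': array([ 0.01845034, -0.02187082,  0.03806292]), 'gripper_force': 0.0, 'grip_width': 0.0918741046346253}
top {'vfov': 42.99558449258181, 'cx': 258.433856854467, 'cy': 195.81944471560286, 'origin': array([ 0.23954862, -0.01920615,  1.78800395]), 'attitude': array([-2.95314344,  0.01199422, -1.56267295])}
side {'vfov': 53.07891734790054, 'cx': 257.9330520807255, 'cy': 191.56849352450462, 'origin': array([0.53444399, 0.89005486, 0.76948664]), 'attitude': array([-2.24334   , -0.00629818, -3.09028038])}
{'vfov': 64.09925680235995, 'cx': 258.67825760449887, 'cy': 190.17733421016823, 'origin': array([ 0.21193034, -0.54135444,  0.38446046]), 'attitude': array([ 2.84477333e+00,  1.81249835e-03, -1.34362790e+00])}
```

View pics/top0.png

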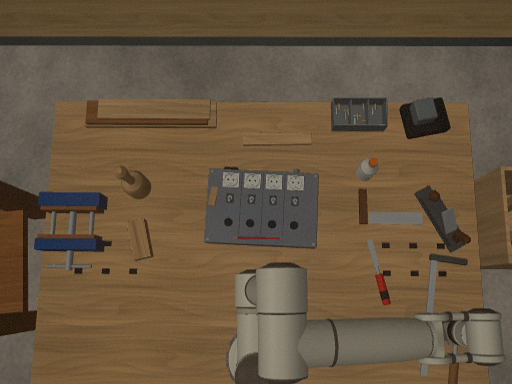

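The top view shows the unit, with buttons at about (228,222), (250,223), (272,225) and (294,226), sockets at (231,179) to (295,183), and the pencil at (258,238). The mallet is at (133,183) and the glue at (368,169).

```bash
cat > h.py <<'E'
import numpy as np, cv2
from scipy.spatial.transform import Rotation as R
from workcell import manip, imaging
def K(i): 
    return 192/np.tan(np.radians(i["vfov"]/2))
def at_z(i,u,v,z):
    r=R.from_euler("xyz",i["attitude"]).apply([(u-i["cx"])/K(i),(v-i["cy"])/K(i),1.])
    o=np.array(i["origin"]); return o+r*(z-o[2])/r[2]
def proj(i,p):
    c=R.from_euler("xyz",i["attitude"]).inv().apply(np.asarray(p)-i["origin"])
    return c[...,0]/c[...,2]*K(i)+i["cx"],c[...,1]/c[...,2]*K(i)+i["cy"]
def to_tool(p):
    "vector mm in tool axes from TCP to p"
    s=manip.sense(); return R.from_euler("xyz",s["tcp_rot"]).inv().apply(np.asarray(p)-s["tcp_pos"])*1000
E
python3 - <<'E'
from h import *
i=imaging.camera_info("top")
p=cv2.imread("pics/top0.png");d=np.load("top0.npy")
for u,v in [(228,222),(250,223),(272,225),(294,226)]: print(at_z(i,u,v,.084))
for u,v in [(231,179),(252,181),(274,182),(295,183)]: print(at_z(i,u,v,.078))
cv2.imwrite("pics/top0c.png",cv2.resize(p[150:260,190:340],None,fx=5,fy=5,interpolation=cv2.INTER_CUBIC))
E
```

```text
[0.46978591 0.11040695 0.084     ]
[0.46674089 0.03278745 0.084     ]
[ 0.46015971 -0.04469773  0.084     ]
[ 0.45713048 -0.12199848  0.084     ]
[0.62653374 0.10315304 0.078     ]
[0.61957897 0.02751063 0.078     ]
[ 0.61633471 -0.0515119   0.078     ]
[ 0.61307685 -0.126802    0.078     ]
```

View pics/top0c.png

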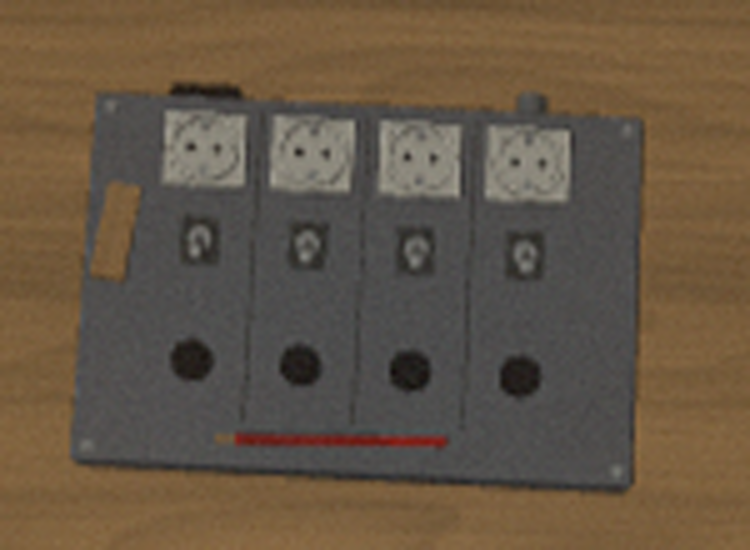

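The magnified crop shows the levers at about (200,240), (308,245), (417,250) and (526,256), all off, with the caps in front of them. The unit's yaw is about -0.05. Next I go above the middle of the buttons and take a close look.

Run:
```python
from h import *
print(to_tool([.463,-.006,.2]))
```

```text
[ 449.58480863 -464.01023125   14.63310206]
```

Emit:
play_rows:
  commands:
    - [28, -29, 1, 0, 0, 1]
    - [56, -58, 2, 0, 0, 2]
    - [84, -87, 3, 0, 0, 3]
    - [112, -116, 4, 0, 0, 4]
    - [140, -145, 5, 0, 0, 5]
    - [168, -174, 6, 0, 0, 6]
    - [196, -203, 7, 0, 0, 7]
    - [224, -232, 8, 0, 0, 8]
    - [252, -261, 9, 0, 0, 9]
    - [280, -290, 10, 0, 0, 10]
    - [308, -319, 10, 0, 0, 11]
    - [336, -348, 10, 0, 0, 12]
  hand: 255

```text
time_s: 1.3
tcp_pos: [0.3789, -0.1435, 0.2043]
tcp_rot: [-3.141, 0.0, 0.017]
wrist_force: [0.3, -1.0, -0.3]
grip_width: 0.0002
gripper_force: 0.0
```

Run:
```python
from h import *
s=manip.sense();print(s["tcp_pos"],s["tcp_rot"],to_tool([.463,-.006,.2]), np.degrees(s["tcp_rot"][2]+.048))
```

```text
[ 0.37890717 -0.14354917  0.20434444] [-3.14149851e+00  1.05164480e-04  1.74313463e-02] [  86.47805242 -136.06208529    4.34815242] 3.7489399922708455
```

Emit:
play_rows:
  commands:
    - [22, -34, 1, 0, 0, 1]
    - [44, -68, 2, 0, 0, 2]
    - [66, -102, 3, 0, 0, 3]
    - [84, -130, 4, 0, 0, 3.7]
    - [86, -136, 4, 0, 0, 3.7]
    - [86, -136, 4, 0, 0, 3.7]
    - [86, -136, 4, 0, 0, 3.7]

```text
time_s: 2.0
tcp_pos: [0.4615, -0.0085, 0.2004]
tcp_rot: [3.141, 0.001, -0.047]
wrist_force: [0.4, -0.4, -0.1]
grip_width: 0.0006
gripper_force: 0.0
```

Run:
```python
from h import *
s=manip.sense();i=imaging.camera_info("wrist");print(s["tcp_pos"],s["tcp_rot"],s["wrist_force"],i)
p,d=imaging.read_camera("wrist"); cv2.imwrite("pics/w1.png",p); np.save("w1.npy",d)
import pickle;pickle.dump(i,open("w1.pkl","wb"))
```

```text
[ 0.46150674 -0.0084612   0.20039866] [ 3.14117809e+00  6.87346958e-04 -4.66165588e-02] [ 0.39166    -0.3686307  -0.07160209] {'vfov': 64.09925680235995, 'cx': 258.67825760449887, 'cy': 190.17733421016823, 'origin': array([ 0.54579416, -0.01263643,  0.37102819]), 'attitude': array([ 2.84361423e+00,  8.57799585e-05, -1.61805024e+00])}
```

View pics/w1.png

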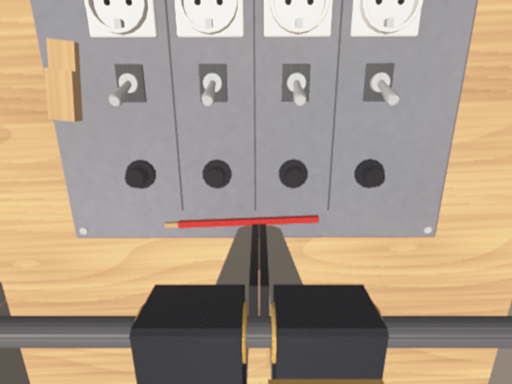

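The wrist view shows the caps at about (140,174), (217,174), (293,174) and (370,174), the lever tips at (117,98), (208,98), (299,98) and (391,97), and the shut fingertips near (259,228). I fit the unit pose from the caps with depth.

Run:
```python
from h import *
import pickle
i=pickle.load(open("w1.pkl","rb"));d=np.load("w1.npy")
A=R.from_euler("xyz",i["attitude"]); v,u=np.mgrid[:384,:512]
c=np.dstack([(u-i["cx"])/K(i)*d,(v-i["cy"])/K(i)*d,d])
W=A.apply(c.reshape(-1,3)).reshape(384,512,3)+i["origin"]
cov=W[195:205,:][:,[110,260-20,330,420]][...,2]; print("cover z",np.median(cov))
P=[]
for cu in (140,217,293,370):
    w=W[150:200,cu-25:cu+25].reshape(-1,3); t=w[(w[:,2]>.078)&(w[:,2]<.1)]
    P.append([*( (t[:,:2].max(0)+t[:,:2].min(0))/2),np.median(t[:,2])]); print(P[-1],t.mean(0),np.ptp(t,axis=0))
P=np.array(P); y=np.polyfit([117,39,-39,-117],P[:,:2],1); print(y, np.arctan2(-y[0][0],y[0][1])); m=P[:,:2].mean(0);print(m)
for cu in (117,208,299,391):
    w=W[80:115,cu-30:cu+30].reshape(-1,3); t=w[(w[:,2]>.095)]; print("tip",t.mean(0),t[:,2].max())
```

```text
cover z 0.06273387475364298
[np.float64(0.47555647516521193), np.float64(0.11154500017961633), np.float64(0.08438513010030946)] [0.47578837 0.11074894 0.08403611] [0.01801295 0.0184509  0.00848528]
[np.float64(0.4720836299085367), np.float64(0.03380907980300859), np.float64(0.08446122760309144)] [0.47244487 0.03366054 0.08415428] [0.01813359 0.01836853 0.00881811]
[np.float64(0.4682299232105087), np.float64(-0.04372256308887193), np.float64(0.08441091707628795)] [ 0.46898386 -0.04353294  0.08421443] [0.0188103  0.01850528 0.00828646]
[np.float64(0.46468142378134597), np.float64(-0.1210391252947853), np.float64(0.084335983392269)] [ 0.46551217 -0.12053456  0.08392101] [0.01866867 0.01840777 0.00848266]
[[ 4.67677703e-05  9.93953871e-04]
 [ 4.70137863e-01 -4.85190210e-03]] -0.04701757715021912
[ 0.47013786 -0.0048519 ]
tip [0.54964959 0.10244227 0.11267153] 0.37102818934054416
tip [0.54647841 0.02798785 0.11570176] 0.37102818934054416
tip [ 0.54326072 -0.04470043  0.11656372] 0.37102818934054416
tip [ 0.53966013 -0.12013604  0.11035576] 0.37102818934054416
```

Run:
```python
from h import *
s=manip.sense();print(s["tcp_pos"],s["tcp_rot"],s["wrist_force"]);print(to_tool([.4688,-.0436,.092]))
```

```text
[ 0.46155461 -0.00874008  0.20052307] [ 3.14119260e+00  3.66571228e-04 -4.74707193e-02] [ 0.19601591  0.55302252 -0.26704636]
[  8.93121159  34.43342044 108.53359032]
```

Emit:
play_rows:
  commands:
    - [9, 34, 30, 0, 0, 0]
    - [9, 34, 60, 0, 0, 0]
    - [9, 34, 85, 0, 0, 0]
    - [9, 34, 100, 0, 0, 0]
    - [9, 34, 106, 0, 0, 0]
    - [9, 34, 108, 0, 0, 0]
    - [9, 34, 108, 0, 0, 0]
    - [9, 34, 108, 0, 0, 0]

```text
time_s: 2.85
tcp_pos: [0.4703, -0.0425, 0.0937]
tcp_rot: [3.141, -0.002, -0.046]
wrist_force: [0.5, -0.2, -0.3]
grip_width: 0.0002
gripper_force: 0.0
```

Run:
```python
from h import *
s=manip.sense();print(s["tcp_pos"],s["tcp_rot"],s["wrist_force"]);print(to_tool([.4687,-.0436,.084]))
```

```text
[ 0.47026219 -0.04254902  0.09373784] [ 3.14092533e+00 -2.04123445e-03 -4.64811071e-02] [ 0.54778561 -0.17587341 -0.29459408]
[-1.53154529  1.11593728  9.73548533]
```

Emit:
play_rows:
  commands:
    - [-1, 1, 4, 0, 0, 0]
    - [-1, 1, 7, 0, 0, 0]
    - [-1, 1, 9, 0, 0, 0]
    - [-1, 1, 10, 0, 0, 0]
    - [-1, 1, 11, 0, 0, 0]
    - [-1, 1, 12, 0, 0, 0]
    - [-1, 1, 12.5, 0, 0, 0]
    - [-1, 1, 13, 0, 0, 0]
    - [-1, 1, 13.5, 0, 0, 0]
    - [-1, 1, 14, 0, 0, 0]
    - [-1, 1, 14, 0, 0, 0]
    - [-1, 1, 14, 0, 0, 0]

```text
time_s: 4.05
tcp_pos: [0.4684, -0.043, 0.0786]
tcp_rot: [-3.142, 0.0, -0.046]
wrist_force: [-0.8, -0.5, 2.0]
grip_width: 0.0007
gripper_force: 0.9
```

Emit:
play_rows:
  commands:
    - [0, 0, 0.5, 0, 0, 0]
    - [0, 0, 1, 0, 0, 0]
    - [0, 0, 1.5, 0, 0, 0]
    - [0, 0, 1.5, 0, 0, 0]
    - [0, 0, 1.5, 0, 0, 0]

```text
time_s: 4.55
tcp_pos: [0.4684, -0.043, 0.0771]
tcp_rot: [-3.142, 0.0, -0.046]
wrist_force: [-1.5, -0.6, 2.2]
grip_width: 0.0005
gripper_force: 1.1
```

Button 3 is soft (2.2 N at about 7 mm), so it's healthy. Next is button 2.

Emit:
play_rows:
  commands:
    - [0, 0, -6, 0, 0, 0]
    - [0, 0, -18, 0, 0, 0]
    - [0, -20, -22, 0, 0, 0]
    - [0, -45, -22, 0, 0, 0]
    - [0, -68, -22, 0, 0, 0]
    - [0, -78, -20, 0, 0, 0]
    - [0, -78, -15, 0, 0, 0]
    - [0, -78, -12, 0, 0, 0]
    - [0, -78, -12, 0, 0, 0]
    - [0, -78, -12, 0, 0, 0]

```text
time_s: 5.55
tcp_pos: [0.472, 0.0342, 0.089]
tcp_rot: [3.142, 0.0, -0.047]
wrist_force: [-0.8, -0.7, -0.0]
grip_width: 0.0006
gripper_force: 0.0
```

Emit:
play_rows:
  commands:
    - [0, 0, 3, 0, 0, 0]
    - [0, 0, 5, 0, 0, 0]
    - [0, 0, 6, 0, 0, 0]
    - [0, 0, 7, 0, 0, 0]
    - [0, 0, 8, 0, 0, 0]
    - [0, 0, 9, 0, 0, 0]
    - [0, 0, 9.5, 0, 0, 0]
    - [0, 0, 10, 0, 0, 0]
    - [0, 0, 10, 0, 0, 0]
    - [0, 0, 10, 0, 0, 0]

```text
time_s: 6.55
tcp_pos: [0.4722, 0.0348, 0.0793]
tcp_rot: [3.141, -0.0, -0.046]
wrist_force: [-0.3, -2.9, 3.0]
grip_width: 0.0001
gripper_force: 1.3
```

Emit:
play_rows:
  commands:
    - [0, 0, 0.5, 0, 0, 0]
    - [0, 0, 1, 0, 0, 0]
    - [0, 0, 1, 0, 0, 0]
    - [0, 0, 1, 0, 0, 0]

```text
time_s: 6.95
tcp_pos: [0.4722, 0.0348, 0.0782]
tcp_rot: [3.142, -0.0, -0.046]
wrist_force: [-0.2, -1.8, 3.6]
grip_width: 0.0005
gripper_force: 1.5
```

Emit:
play_rows:
  commands:
    - [0, 0, 0.5, 0, 0, 0]
    - [0, 0, 1, 0, 0, 0]
    - [0, 0, 1, 0, 0, 0]
    - [0, 0, 1, 0, 0, 0]

```text
time_s: 7.35
tcp_pos: [0.4722, 0.0348, 0.0772]
tcp_rot: [3.142, -0.0, -0.046]
wrist_force: [-0.7, -1.1, 3.3]
grip_width: 0.0004
gripper_force: 1.6
```

Button 2 is stiffer, but it rises evenly with no build-up (3.3 N at about 7 mm), so it's healthy. Next is button 1.

Emit:
play_rows:
  commands:
    - [0, 0, -6, 0, 0, 0]
    - [0, 0, -18, 0, 0, 0]
    - [0, -20, -22, 0, 0, 0]
    - [0, -45, -22, 0, 0, 0]
    - [0, -68, -22, 0, 0, 0]
    - [0, -78, -20, 0, 0, 0]
    - [0, -78, -15, 0, 0, 0]
    - [0, -78, -12, 0, 0, 0]
    - [0, -78, -12, 0, 0, 0]
    - [0, -78, -12, 0, 0, 0]

```text
time_s: 8.35
tcp_pos: [0.4755, 0.1121, 0.0889]
tcp_rot: [3.141, 0.001, -0.047]
wrist_force: [0.5, -0.5, -0.7]
grip_width: 0.0
gripper_force: 0.0
```

Emit:
play_rows:
  commands:
    - [0, 0, 3, 0, 0, 0]
    - [0, 0, 5, 0, 0, 0]
    - [0, 0, 6, 0, 0, 0]
    - [0, 0, 7, 0, 0, 0]
    - [0, 0, 8, 0, 0, 0]
    - [0, 0, 9, 0, 0, 0]
    - [0, 0, 9.5, 0, 0, 0]
    - [0, 0, 10, 0, 0, 0]
    - [0, 0, 10, 0, 0, 0]
    - [0, 0, 10, 0, 0, 0]

```text
time_s: 9.35
tcp_pos: [0.4758, 0.1128, 0.0792]
tcp_rot: [3.142, -0.0, -0.046]
wrist_force: [0.3, -2.2, 1.9]
grip_width: 0.0005
gripper_force: 0.8
```

Emit:
play_rows:
  commands:
    - [0, 0, 0.5, 0, 0, 0]
    - [0, 0, 1, 0, 0, 0]
    - [0, 0, 1.5, 0, 0, 0]
    - [0, 0, 2, 0, 0, 0]
    - [0, 0, 2, 0, 0, 0]
    - [0, 0, 2, 0, 0, 0]

```text
time_s: 9.95
tcp_pos: [0.4757, 0.1128, 0.0772]
tcp_rot: [-3.142, -0.0, -0.046]
wrist_force: [1.1, -0.8, 1.8]
grip_width: 0.0007
gripper_force: 1.0
```

Button 1 is soft too, so button 4 should be the tripped one. I check it the same way.

Emit:
play_rows:
  commands:
    - [0, 0, -6, 0, 0, 0]
    - [0, 0, -18, 0, 0, 0]
    - [0, 25, -24, 0, 0, 0]
    - [0, 65, -24, 0, 0, 0]
    - [0, 105, -24, 0, 0, 0]
    - [0, 145, -24, 0, 0, 0]
    - [0, 185, -24, 0, 0, 0]
    - [0, 220, -24, 0, 0, 0]
    - [0, 234, -20, 0, 0, 0]
    - [0, 234, -15, 0, 0, 0]
    - [0, 234, -12, 0, 0, 0]
    - [0, 234, -12, 0, 0, 0]

```text
time_s: 11.15
tcp_pos: [0.4642, -0.1191, 0.0882]
tcp_rot: [-3.14, 0.002, -0.045]
wrist_force: [0.6, 0.0, 0.1]
grip_width: 0.0007
gripper_force: 0.0
```

Emit:
play_rows:
  commands:
    - [0, 0, 3, 0, 0, 0]
    - [0, 0, 5, 0, 0, 0]
    - [0, 0, 6, 0, 0, 0]
    - [0, 0, 7, 0, 0, 0]
    - [0, 0, 8, 0, 0, 0]
    - [0, 0, 9, 0, 0, 0]
    - [0, 0, 9.5, 0, 0, 0]
    - [0, 0, 10, 0, 0, 0]
    - [0, 0, 10, 0, 0, 0]
    - [0, 0, 10, 0, 0, 0]

```text
time_s: 12.15
tcp_pos: [0.465, -0.1208, 0.0797]
tcp_rot: [-3.141, -0.0, -0.046]
wrist_force: [-2.8, 3.3, 6.8]
grip_width: 0.0004
gripper_force: 3.3
```

Button 4 is building up (6.8 N at about 4.3 mm). I go on gently.

Emit:
play_rows:
  commands:
    - [0, 0, 0.3, 0, 0, 0]
    - [0, 0, 0.6, 0, 0, 0]
    - [0, 0, 0.9, 0, 0, 0]
    - [0, 0, 1.2, 0, 0, 0]
    - [0, 0, 1.2, 0, 0, 0]

```text
time_s: 12.65
tcp_pos: [0.465, -0.1208, 0.0788]
tcp_rot: [-3.141, -0.0, -0.046]
wrist_force: [-2.5, 2.6, 10.2]
grip_width: 0.0007
gripper_force: 4.6
```

Emit:
play_rows:
  commands:
    - [0, 0, 0.3, 0, 0, 0]
    - [0, 0, 0.6, 0, 0, 0]
    - [0, 0, 0.9, 0, 0, 0]
    - [0, 0, 1.2, 0, 0, 0]
    - [0, 0, 1.2, 0, 0, 0]

```text
time_s: 13.15
tcp_pos: [0.465, -0.121, 0.0767]
tcp_rot: [3.142, -0.0, -0.046]
wrist_force: [0.4, 1.3, 2.1]
grip_width: 0.0003
gripper_force: 1.0
```

That was the snap (10.2 N down to 2.1 N). Now I let the button up and push lever 4 over from the front.

Emit:
play_rows:
  commands:
    - [0, 0, -4, 0, 0, 0]
    - [0, 0, -10, 0, 0, 0]
    - [0, 0, -22, 0, 0, 0]
    - [0, 0, -28, 0, 0, 0]
    - [12, 0, -28, 0, 0, 0]
    - [30, 0, -22, 0, 0, 0]
    - [42, 0, -15, 0, 0, 0]
    - [42, 0, -15, 0, 0, 0]
    - [42, 0, -15, 0, 0, 0]

```text
time_s: 14.05
tcp_pos: [0.5064, -0.1228, 0.0919]
tcp_rot: [-3.141, 0.001, -0.046]
wrist_force: [-0.8, -0.3, -0.1]
grip_width: 0.0002
gripper_force: 0.0
```

Emit:
play_rows:
  commands:
    - [5, 0, 0, 0, 0, 0]
    - [10, 0, 0, 0, 0, 0]
    - [14, 0, 0, 0, 0, 0]
    - [18, 0, 0, 0, 0, 0]
    - [22, 0, 0, 0, 0, 0]
    - [26, 0, 0, 0, 0, 0]
    - [29, 0, 0, 0, 0, 0]
    - [32, 0, 0, 0, 0, 0]
    - [35, 0, 0, 0, 0, 0]
    - [37, 0, 0, 0, 0, 0]
    - [37, 0, 0, 0, 0, 0]

```text
time_s: 15.15
tcp_pos: [0.5441, -0.1246, 0.0917]
tcp_rot: [3.142, -0.0, -0.046]
wrist_force: [-0.7, -0.2, 0.1]
grip_width: 0.0006
gripper_force: 0.0
```

Emit:
play_rows:
  commands:
    - [-10, 0, 0, 0, 0, 0]
    - [-30, 0, 0, 0, 0, 0]
    - [-45, 0, -15, 0, 0, 0]
    - [-60, -10, -50, 0, 0, 0]
    - [-70, -40, -90, 0, 0, 0]
    - [-78, -80, -108, 0, 0, 0]
    - [-78, -115, -108, 0, 0, 0]
    - [-78, -115, -108, 0, 0, 0]
    - [-78, -115, -108, 0, 0, 0]
    - [-78, -115, -108, 0, 0, 0]

```text
time_s: 16.15
tcp_pos: [0.4706, -0.0069, 0.1991]
tcp_rot: [3.141, 0.001, -0.047]
wrist_force: [-0.1, -0.4, -0.3]
grip_width: 0.0005
gripper_force: 0.0
```

Run:
```python
from h import *
p,d=imaging.read_camera("wrist"); cv2.imwrite("pics/w2.png",p); s=manip.sense();print(s["tcp_pos"],s["wrist_force"],s["time_s"])
i=imaging.camera_info("wrist")
A=R.from_euler("xyz",i["attitude"]); v,u=np.mgrid[:384,:512]
c=np.dstack([(u-i["cx"])/K(i)*d,(v-i["cy"])/K(i)*d,d]); W=(A.apply(c.reshape(-1,3))+i["origin"])
for b in ([.4757,.1112],[.4723,.0337],[.4686,-.0436],[.465,-.1208]):
    t=W[np.hypot(*(W[:,:2]-b).T)<.006]; print(np.median(t[:,2]) if len(t) else None)
```

```text
[ 0.47068313 -0.00704998  0.19913491] [-0.44795559 -0.75740657 -0.02084194] 16.2
0.08468997926621105
0.0846247832271863
0.08456446227221154
0.08461227412104716
```

View pics/w2.png

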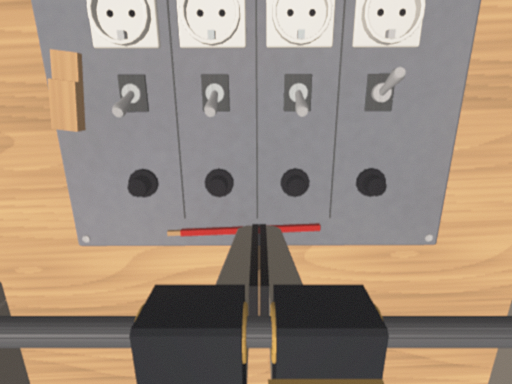

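Lever 4 now leans back, with its tip at (398,74), so it's on. Levers 1 to 3 are still off (tips at (118,108), (211,108) and (302,108)), all four caps are up at 84.6 mm, and the pencil and wedge haven't moved.

```bash
python3 -c "
from workcell import manip
print(manip.close_job())"
```

```text
the job is handed in; nothing more can be done
None
```

Outlet 4 was the tripped one: its reset button snapped over (10.2 N down to 2.1 N), and its lever is now on. The last picture shows the other three levers off, all four buttons up and the pencil and wedge in place; the job is handed in, but no verdict came back.

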